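Take the empty core off the label stand

TASK

The label roll is used up. Fold the blue keeper at the end of the stand's bent arm down flat, ease the empty cardboard core off the arm over its free end without forcing it against the arm, following its bend by feel, and put the core in the white waste box. Leave the keeper folded down for the fresh roll and everything else where it is.

Things in the scene. Friction and masses are not known exactly. Their poses are not given: they have to be found in the camera images.
- label_stand: Grey label-roll stand, fixed to the bench: foot 110 x 200 x 15 mm, upright plate 70 mm wide, 10 mm thick and 160 mm high near its +y edge (inner face at y = +80 mm), and a round rigid aluminium arm, 24 mm thick, carried only by the upright and running towards -y. Origin: centre of the foot's underside, z up.
- core_seat (a point): Point on the arm's axis where the core hangs, (0, +45, 125) mm on the stand, axes as the stand's. From the upright to 23 mm past this point (towards -y) the arm is square. From there it is bent: the outer 130 mm run straight but sag by 1.7 to 7 deg (free end 4 to 16 mm low) and stray up to 5.7 deg to either side (free end up to 13 mm off in x). The bend is not measured; feel or see it.
- keeper (a joint): Blue flap at the arm's free end, 15 to 18 mm wide, 6 mm thick, reaching 37 mm from its pin, which lies level across the arm on its axis, 158 mm from core_seat (off with the bend). 0 = upright, stopping the core (starts at 0 to 0.25); 1.571 = folded outwards and down, in line with the arm: the core passes over it. Friction 0.03 N m; stays where left.
- core: Brown cardboard core, empty: tube 38 mm outside, 26.8 mm bore, 20 mm long, about 45 g, hanging on the arm at core_seat with 1.4 mm of play all round. Origin at its centre, its own y = tube axis. Behind it (+y) a black bush, face 21 mm from core_seat. Clear of the folded keeper once its centre is 210 mm from core_seat (y < -165 mm on the stand). Slide it with under 7 N of pressing on the arm.
- waste_box: White open plastic box, fixed to the bench, 150 x 175 mm (x, y), 70 mm high, walls 4 mm, floor 4 mm, empty. Origin: centre of its underside, z up.
- fresh_roll: Bystander: fresh roll of white labels lying flat, 63 mm in diameter, 20 mm high. Origin: centre of its underside.
- timer: Bystander: white lab timer, 60 x 70 x 22 mm. Origin: centre of its underside.
- specimen_cup_1: Bystander: specimen cup with a coloured lid, 64 mm in diameter, 71 mm high. Origin: centre of its underside.

How it is judged:
By the outcome, as a careful person would: the job done as asked, in the order asked, and still so for the second after the job is handed in, with the robot touching nothing.
It also fails if it takes over 72 s, if anything falls off the work surface, if the arm or the gripper's body presses on something with over 40 N, if the wrist force passes 120 N, or if a joint passes its speed limit or range.

ROBOT

A 6-joint arm with a two-finger parallel gripper is mounted at the origin on a cart in front of the work surface, level with it; the furniture and walls round the work are solid. World frame = base frame: x ahead of the robot, y to its left, z up, the work surface at z = 0. Lengths are in m, angles in rad, forces in N, time in s.
With the tool pointing down it reaches from about 0.425 to 0.95 m from the base axis. Payload 3.5 kg.
Tool frame: the origin (TCP) lies on the centre line of the jaws, within the pads' length; the fingertips stand 11 mm ahead of it and the grasp point (between the pads) lies 8 mm behind it; y points along the fingers, x is the direction in which the jaws open and shut, and the axes are right-handed (so a half turn about y gives the same grasp; the last joint's range is limited). The gripper opens to 85 mm and grips with 20 to 120 N. Pads are 22 mm wide; open, the fingers measure 114 mm over their backs; the gripper's body (76 mm by 85 mm) begins 54 mm behind the grasp point. The pads swing forward as they close: fully open they stand 13 mm farther back than shut.
Start: joints at [-1.49, 0.286, 1.577, -0, 1.279, -0.15], TCP at [0.154, -0.657, 0.242] pointing down, gripper open.
Joint ranges: [-2.77, 2.77], [-0.9, 2.22], [0.21, 2.48], [-1.53, 4.67], [0.24, 2.81], [-2.84, 2.84]. Speed limits (rad/s): [2.79, 2.79, 3.14, 3.14, 3.14, 3.14].

INTERFACE

Orientations are given as a unit quaternion [x, y, z, w].
In Python, from plant import get_state, read_camera, sign_off gives the robot as it stands.
- The arm moves only by the shell command python3 -m inch 'ROWS' [FORCE]. ROWS is JSON, a list of rows, each an object of numbers: "ax", "ay", "az": the turn, a rotation vector about the tool's x, y, z in rad; "x", "y", "z": the shift along the tool's x, y, z in mm; "hand": the closure, from -1 (fully open) to 1 (shut). In form: [{"ax": .., "ay": .., "az": .., "x": .., "y": .., "z": .., "hand": ..}, ...]. A call has 1 to 5 rows; each row shifts and turns the commanded pose from where the row before left it, along the tool's axes as they then stand; what a row does not reach is not made up. A row lasts 1/12 s, in which the tool goes at most 41.7 mm and 7.16 degrees, less where a joint would pass 70% of its speed; a pose out of reach is approached as far as the arm can. A call with a gripper value outside its range is refused whole. The fingers move at their own pace and stop on an object; FORCE is the grip in N (left out, the last holds). Time passes only in rows, so rows that do not move let the fingers close. It gives the time, the measured TCP pose, the force and the opening at its end, in the units of the state.
- get_state(): the state, without advancing time (a new reading comes with each control period).
- read_camera(name): name is "side" or "top"; returns a dict with "img" (384x512x3 uint8, red, green, blue), "fov_y" (degrees; the focal length in pixels is half the picture's height over the tangent of half this angle, whatever the lens; pixels are square), "cx", "cy" (the principal point, pixels), "T" (4x4, takes a point from camera to world coordinates). Camera axes: x right, y down, z forward; pixel columns grow to the right and rows downward; lengths in m; the calibration is good to about 2 mm. A picture is of the moment at which its call begins. There is no depth.
- sign_off(): hands the job in, once; it reports no verdict.
The state is a dict: "time": time; "qpos": joint angles; "dq": joint speeds; "joint_efforts": joint torques, N m; "eef_pos": TCP position; "tcp_rot": TCP orientation; "contact_force": force on the tool from outside, world axes, zero at the start; "wrist_torque": the same for the moment, N m; "opening": opening from 0.0 (shut) to 1.0 (fully open).
Only numpy, scipy, OpenCV 4.12 (cv2) and the standard library are available. Lean on these libraries where they do the work, as an engineer would, in place of code of your own. Each camera call takes 0.05 s, during which the arm holds its last target. There are 200 camera calls.

## Working session

There is one attempt and no reset: what is moved stays moved. The work goes in short steps, Python scripts to look and compute and a shell command to move; the robot and the scene stay as the last step left them, time stands still between calls to the robot, and variables do not carry over. Pictures are saved under pics/ and viewed, about 8 in all and at most 12, crops included, and the job is handed in when it is done.

```bash
ls; mkdir -p pics
python3 - <<'E'
from plant import *
import cv2,json
s=get_state();print(s)
for n in("side","top"):
    c=read_camera(n);cv2.imwrite(f"pics/{n}0.png",c["img"][:,:,::-1]);print(n,c["fov_y"],c["cx"],c["cy"],c["T"])
E
```

```text
pics
{'time': 0.0, 'qpos': array([-1.48997422e+00,  2.87165837e-01,  1.57818563e+00,  4.05920378e-05,
        1.27858918e+00, -1.50028054e-01]), 'dq': array([ 0.0007584 ,  0.00145145,  0.00020088,  0.00144123, -0.00051979,
        0.00199076]), 'joint_efforts': array([-3.11686663e-04, -4.05982769e+01, -2.92626071e+01, -2.24801865e-04,
        5.90662676e-03, -1.10125765e-06]), 'eef_pos': array([ 0.15441149, -0.65645304,  0.24094236]), 'tcp_rot': array([-0.55363815,  0.43964773, -0.43853514,  0.5548708 ]), 'contact_force': array([-0.39320232, -0.02715361,  0.10493321]), 'wrist_torque': array([ 0.01561121, -0.02933389,  0.02785523]), 'opening': 1.001618962467941}
side 42.17459869007009 252.49244982280467 195.32633326992345 [[-9.67932942e-01 -1.20683547e-01  2.20320904e-01  2.35332574e-01]
 [-2.51208123e-01  4.66911329e-01 -8.47872803e-01  1.36625079e+00]
 [-5.46029213e-04 -8.76030417e-01 -4.82255544e-01  8.71470716e-01]
 [ 0.00000000e+00  0.00000000e+00  0.00000000e+00  1.00000000e+00]]
top 44.6372118828625 258.08831654935125 197.1095035924837 [[-1.40644243e-02 -9.85846144e-01  1.67061583e-01  3.39219011e-01]
 [-9.99898818e-01  1.35104318e-02 -4.45221529e-03 -1.09472068e-03]
 [ 2.13212516e-03 -1.67107297e-01 -9.85936410e-01  1.49932721e+00]
 [ 0.00000000e+00  0.00000000e+00  0.00000000e+00  1.00000000e+00]]
```

View pics/side0.png

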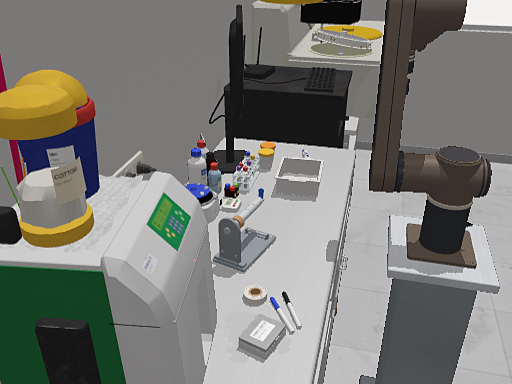

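View pics/top0.png

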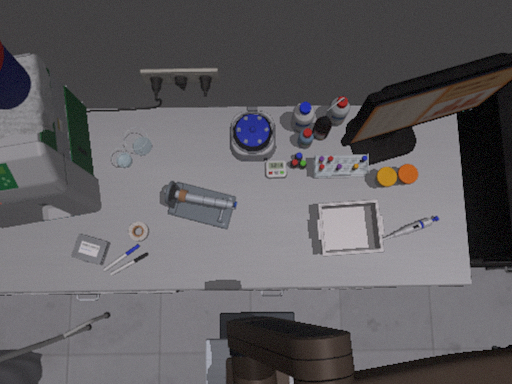

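The side view shows the stand at about (245,235), its keeper at (261,193) and the waste box at (300,175). In the top view the stand's foot is at (202,205), the core at (181,196), the keeper at (234,205) and the box at (350,228). Next I'll look closer at the stand.

```bash
cat > h.py <<'E'
from plant import *
import cv2,numpy as np
from scipy.spatial.transform import Rotation as R
def ray(c,u,v):
    f=192/np.tan(np.radians(c["fov_y"])/2); T=np.array(c["T"])
    return T[:3,3],T[:3,:3]@np.array([(u-c["cx"])/f,(v-c["cy"])/f,1])
def plane(c,u,v,z):
    o,d=ray(c,u,v); return o+d*(z-o[2])/d[2]
def two(a,pa,b,pb):
    o,d=ray(a,*pa);p,e=ray(b,*pb)
    d=d/np.linalg.norm(d);e=e/np.linalg.norm(e)
    s=np.linalg.lstsq(np.c_[d,-e],p-o,rcond=None)[0]
    A,B=o+s[0]*d,p+s[1]*e
    return (A+B)/2,np.linalg.norm(A-B)
def proj(c,P):
    f=192/np.tan(np.radians(c["fov_y"])/2); T=np.array(c["T"])
    q=T[:3,:3].T@(np.array(P)-T[:3,3]); return np.array([c["cx"]+f*q[0]/q[2],c["cy"]+f*q[1]/q[2]])
def crop(img,x0,x1,y0,y1,k): return cv2.resize(img[y0:y1,x0:x1,::-1],None,fx=k,fy=k,interpolation=cv2.INTER_CUBIC)
def blobs(img,lo,hi,roi):
    x0,x1,y0,y1=roi
    m=cv2.inRange(cv2.cvtColor(img,cv2.COLOR_RGB2HSV)[y0:y1,x0:x1],lo,hi)
    n,l,s,ce=cv2.connectedComponentsWithStats(m)
    return [(s[i].tolist(),(ce[i]+[x0,y0]).round(2)) for i in range(1,n) if s[i][4]>4],m
E
python3 - <<'E'
from h import *
t=read_camera("top");s=read_camera("side")
a=crop(t["img"],155,245,175,235,6.5);b=crop(s["img"],205,285,180,275,6.5)
h=max(a.shape[0],b.shape[0]);w=min(a.shape[1],b.shape[1])
cv2.imwrite("pics/c1.png",cv2.resize(a,(780,520)));cv2.imwrite("pics/c2.png",crop(s["img"],205,285,180,275,6.3))
for n,c,roi in(("top",t,(160,245,175,235)),("side",s,(205,285,180,275))):
    print(n,"blue",blobs(c["img"],(100,110,40),(125,255,255),roi)[0],"brown",blobs(c["img"],(5,80,40),(22,255,255),roi)[0])
E
```

```text
top blue [([74, 27, 3, 5, 11], array([234.82, 203.91]))] brown [([19, 14, 9, 13, 71], array([182.11, 195.  ]))]
side blue [([20, 4, 5, 5, 23], array([227.  , 185.83])), ([0, 8, 5, 8, 25], array([206.52, 191.24])), ([53, 8, 6, 11, 38], array([260.71, 192.5 ]))] brown [([27, 35, 12, 13, 67], array([239.07, 219.94]))]
```

View pics/c1.png

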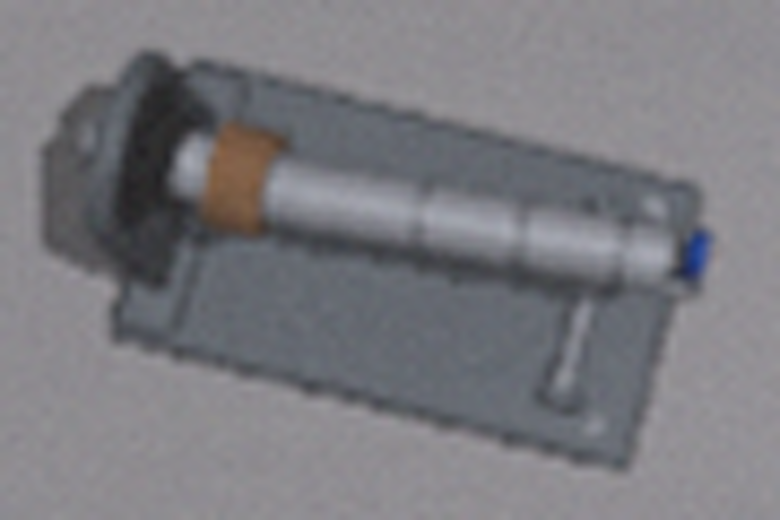

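View pics/c2.png

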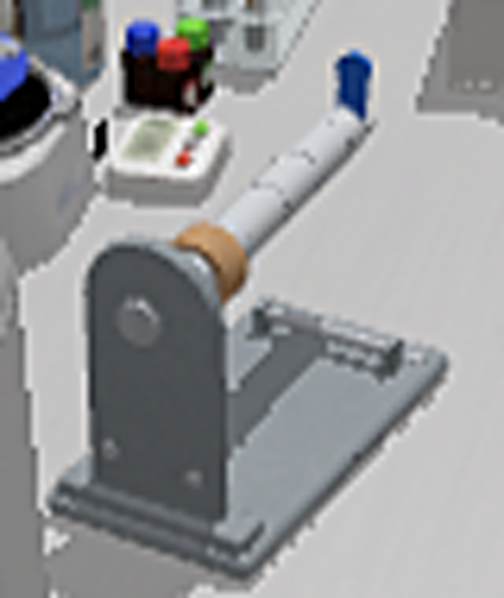

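Run:
```python
from h import *
t=read_camera("top");s=read_camera("side")
k=780/90
F=np.array([plane(t,155+u/k,175+v/k,.015) for u,v in((115,335),(625,465),(700,188),(190,62))])
print("foot",F.round(4))
G=[plane(s,205+u/6.3,180+v/6.3,.015) for u,v in((50,492),(245,570),(447,352))];print("side foot",np.round(G,4))
c=F.mean(0); yv=(F[0]+F[3]-F[1]-F[2])/2; yv[2]=0;yv/=np.linalg.norm(yv); xv=np.array([yv[1],-yv[0],0])
yaw=np.arctan2(-yv[0],yv[1]);print("centre",c,"yaw",yaw,np.degrees(yaw))
seat=c*[1,1,0]+yv*.045+[0,0,.125];print("seat",seat, "proj",proj(t,seat),proj(s,seat))
print("keeper",two(t,(234.82,203.91),s,(260.71,192.5)))
print("core", two(t,(182.11,195),s,(239.07,219.94)))
B=c*[1,1,0]+yv*.022+[0,0,.125]
for n,u,v,u2,v2 in(("a",300,200,0,0),("b",600,243,0,0),("c",660,252,0,0)):
    p=plane(t,155+u/k,175+v/k,.12);print(n,p,"stand", (p-c)@xv,(p-c)@yv)
K=two(t,(234.82,203.91),s,(260.71,192.5))[0];print("keeper stand",(K-c)@xv,(K-c)@yv,K[2])
# box: white blob in top
m=cv2.inRange(cv2.cvtColor(t["img"],cv2.COLOR_RGB2HSV),(0,0,190),(180,40,255))[190:270,300:400]
n,l,st,ce=cv2.connectedComponentsWithStats(m);i=1+np.argmax(st[1:,4]);print(st[i],ce[i]+[300,190])
for u,v in((319,203),(380,201),(384,254),(321,255)):print("box",plane(t,u,v,.07).round(3))
```

```text
foot [[0.541  0.2802 0.015 ]
 [0.4903 0.0922 0.015 ]
 [0.5931 0.064  0.015 ]
 [0.6434 0.2541 0.015 ]]
side foot [[0.6429 0.2548 0.015 ]
 [0.5403 0.2887 0.015 ]
 [0.4904 0.0951 0.015 ]]
centre [0.56694036 0.17262045 0.015     ] yaw -0.26114635018981885 -14.962583701122044
seat [0.57855883 0.21609471 0.125     ] proj [183.11313154 195.98291361] [237.3575698  221.96824164]
keeper (array([0.5490966 , 0.0612291 , 0.14273135]), np.float64(0.0013752373112962792))
core (array([0.57661365, 0.2171027 , 0.13351164]), np.float64(0.006903443648097031))
a [0.57281052 0.19737632 0.12      ] stand -0.0007205396059305162 0.025432122258737325
b [0.55637884 0.09396033 0.12      ] stand 0.01010568910092401 -0.07871998187111777
c [0.55295964 0.07331829 0.12      ] stand 0.012131945818041969 -0.09954493737175744
keeper stand 0.011521176477409537 -0.11222163400654021 0.14273135169831258
[19 45  1  1  1] [319. 235.]
box [ 0.56  -0.196  0.07 ]
box [ 0.564 -0.385  0.07 ]
box [ 0.401 -0.388  0.07 ]
box [ 0.401 -0.196  0.07 ]
```

```bash
cat >> h.py <<'E'
YV=np.array([.2582,.9661,0]);XV=np.array([.9661,-.2582,0]);C=np.array([.5669,.1726,0])
def stand(p): q=np.array(p)-C; return np.array([q@XV,q@YV,q[2]])*1000
def world(q): q=np.array(q)/1000; return C+XV*q[0]+YV*q[1]+[0,0,q[2]]
def rep(target=None):
    s=get_state();r=R.from_quat(s["tcp_rot"]);p=s["eef_pos"]
    print("t",round(s["time"],2),"tcp",p.round(4),"stand",stand(p).round(1),"F",s["contact_force"].round(2),"open",round(s["opening"],3))
    print("axes x,y,z (cols)\n",r.as_matrix().round(3), "q6",s["qpos"].round(2))
    if target is not None: print("shift tool mm",(r.inv().apply(target-p)*1000).round(1))
    Rt=np.c_[XV,[0,0,-1],np.cross(XV,[0,0,-1])]
    for sg in(1,-1):
        M=np.c_[sg*XV,[0,0,-1],sg*np.cross(XV,[0,0,-1])]
        print("rotvec tool",sg,(r.inv()*R.from_matrix(M)).as_rotvec().round(4))
E
python3 - <<'E'
from h import *
rep(world([11,-95,250]))
E
```

```text
t 0.3 tcp [ 0.1544 -0.6569  0.2418] stand [-184.3 -907.9  241.8] F [ 0.07  0.93 -0.31] open 1.003
axes x,y,z (cols)
 [[ 0.229 -0.     0.973]
 [-0.973  0.001  0.229]
 [-0.001 -1.     0.   ]] q6 [-1.49  0.29  1.58 -0.    1.28 -0.15]
shift tool mm [-624.2   -7.6  556.1]
rotvec tool 1 [-5.0000e-04 -1.0788e+00 -7.0000e-04]
rotvec tool -1 [ 8.0000e-04  2.0628e+00 -6.0000e-04]
```

```bash
python3 -m inch '[{"z":40,"ay":-0.11,"hand":1},{"z":40,"ay":-0.11,"hand":1},{"z":40,"ay":-0.11,"hand":1},{"z":40,"ay":-0.11,"hand":1},{"z":40,"ay":-0.11,"hand":1}]' 20
python3 -m inch '[{"z":40,"ay":-0.11,"hand":1},{"z":40,"ay":-0.11,"hand":1},{"z":40,"ay":-0.11,"hand":1},{"z":40,"ay":-0.11,"hand":1},{"z":40,"ay":-0.089,"hand":1}]'
python3 - <<'E'
from h import *
rep(world([11,-80,200]))
E
```

```text
t 0.3 tcp [ 0.1544 -0.6569  0.2418] stand [-184.3 -907.9  241.8] F [ 0.07  0.93 -0.31] open 1.003
axes x,y,z (cols)
 [[ 0.229 -0.     0.973]
 [-0.973  0.001  0.229]
 [-0.001 -1.     0.   ]] q6 [-1.49  0.29  1.58 -0.    1.28 -0.15]
shift tool mm [-637.4   42.4  563.2]
rotvec tool 1 [-5.0000e-04 -1.0788e+00 -7.0000e-04]
rotvec tool -1 [ 8.0000e-04  2.0628e+00 -6.0000e-04]validation failed for argument at $[0]...
validation failed for argument at $[0]...
```

```bash
python3 -m inch '[{"ax":0,"ay":-0.11,"az":0,"x":0,"y":0,"z":40,"hand":1},{"ax":0,"ay":-0.11,"az":0,"x":0,"y":0,"z":40,"hand":1},{"ax":0,"ay":-0.11,"az":0,"x":0,"y":0,"z":40,"hand":1},{"ax":0,"ay":-0.11,"az":0,"x":0,"y":0,"z":40,"hand":1},{"ax":0,"ay":-0.11,"az":0,"x":0,"y":0,"z":40,"hand":1}]' 20
python3 -m inch '[{"ax":0,"ay":-0.11,"az":0,"x":0,"y":0,"z":40,"hand":1},{"ax":0,"ay":-0.11,"az":0,"x":0,"y":0,"z":40,"hand":1},{"ax":0,"ay":-0.11,"az":0,"x":0,"y":0,"z":40,"hand":1},{"ax":0,"ay":-0.11,"az":0,"x":0,"y":0,"z":40,"hand":1},{"ax":0,"ay":-0.089,"az":0,"x":0,"y":0,"z":40,"hand":1}]'
python3 - <<'E'
from h import *
rep(world([11,-80,200]))
E
```

```text
time: 0.72
eef_pos: [0.3339, -0.5703, 0.2422]
tcp_rot: [0.653, -0.27, 0.271, -0.653]
contact_force: [0.6, -0.1, -1.0]
opening: 0.3
time: 1.13
eef_pos: [0.4401, -0.403, 0.2423]
tcp_rot: [0.701, -0.09, 0.09, -0.701]
contact_force: [0.3, 0.7, 0.3]
opening: 0.002
t 1.13 tcp [ 0.4401 -0.403   0.2423] stand [  26.1 -588.8  242.3] F [0.3  0.65 0.33] open 0.002
axes x,y,z (cols)
 [[ 0.968  0.     0.253]
 [-0.253 -0.     0.968]
 [ 0.    -1.    -0.   ]] q6 [-0.91  0.12  1.78  0.    1.25 -0.66]
shift tool mm [-12.2  42.3 508.9]
rotvec tool 1 [0.     0.0057 0.0005]
rotvec tool -1 [ 7.0000e-04 -3.1359e+00 -1.0000e-04]
```

```bash
python3 -m inch '[{"ax":0,"ay":0,"az":0,"x":-3,"y":0,"z":40,"hand":1},{"ax":0,"ay":0,"az":0,"x":-3,"y":0,"z":40,"hand":1},{"ax":0,"ay":0,"az":0,"x":-3,"y":0,"z":40,"hand":1},{"ax":0,"ay":0,"az":0,"x":-3,"y":0,"z":40,"hand":1},{"ax":0,"ay":0.0057,"az":0,"x":0,"y":0,"z":40,"hand":1}]' 
python3 -m inch '[{"ax":0,"ay":0,"az":0,"x":0,"y":0,"z":40,"hand":1},{"ax":0,"ay":0,"az":0,"x":0,"y":0,"z":40,"hand":1},{"ax":0,"ay":0,"az":0,"x":0,"y":0,"z":40,"hand":1},{"ax":0,"ay":0,"az":0,"x":0,"y":0,"z":40,"hand":1},{"ax":0,"ay":0,"az":0,"x":0,"y":0,"z":40,"hand":1}]'
python3 -m inch '[{"ax":0,"ay":0,"az":0,"x":0,"y":10,"z":40,"hand":1},{"ax":0,"ay":0,"az":0,"x":0,"y":10,"z":40,"hand":1},{"ax":0,"ay":0,"az":0,"x":0,"y":10,"z":30,"hand":1},{"ax":0,"ay":0,"az":0,"x":0,"y":0,"z":0,"hand":1}]'
python3 - <<'E'
from h import *
rep(world([11,-80,160]))
t=read_camera("top");s=read_camera("side")
a=crop(t["img"],180,280,160,240,4);b=crop(s["img"],205,305,140,260,5);a=cv2.resize(a,(300,240))
cv2.imwrite("pics/k1.png",b)
E
```

```text
time: 1.55
eef_pos: [0.4787, -0.2063, 0.2424]
tcp_rot: [0.701, -0.094, 0.094, -0.701]
contact_force: [0.2, 0.3, -0.3]
opening: 0.002
time: 1.97
eef_pos: [0.5318, -0.0134, 0.2426]
tcp_rot: [0.701, -0.094, 0.094, -0.701]
contact_force: [1.7, -0.9, 0.7]
opening: 0.001
time: 2.3
eef_pos: [0.5599, 0.0955, 0.21]
tcp_rot: [-0.701, 0.093, -0.091, 0.702]
contact_force: [-0.8, 0.9, -0.7]
opening: 0.002
t 2.3 tcp [0.5599 0.0955 0.21  ] stand [ 13.1 -76.3 210. ] F [-0.84  0.92 -0.73] open 0.002
axes x,y,z (cols)
 [[ 0.966 -0.003  0.259]
 [-0.259  0.002  0.966]
 [-0.004 -1.     0.001]] q6 [-0.01  0.08  1.87  0.    1.19  0.25]
shift tool mm [-1.9 50.  -3.8]
rotvec tool 1 [-0.0011 -0.0003 -0.0037]
rotvec tool -1 [ 5.8000e-03  3.1412e+00 -1.7000e-03]
```

View pics/k1.png

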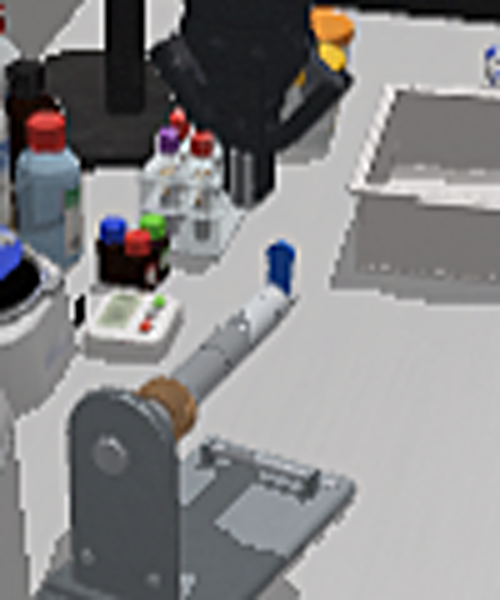

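The fingertips (about (250,195)) are over the arm, short of the upright keeper at (281,265). I'll lower them behind it and push.

```bash
python3 -m inch '[{"ax":0,"ay":0,"az":-0.004,"x":-2,"y":25,"z":-2,"hand":1},{"ax":0,"ay":0,"az":0,"x":0,"y":20,"z":0,"hand":1},{"ax":0,"ay":0,"az":0,"x":0,"y":9,"z":0,"hand":1},{"ax":0,"ay":0,"az":0,"x":0,"y":4,"z":0,"hand":1},{"ax":0,"ay":0,"az":0,"x":0,"y":0,"z":0,"hand":1}]'
python3 -m inch '[{"ax":0,"ay":0,"az":0,"x":0,"y":0,"z":-5,"hand":1},{"ax":0,"ay":0,"az":0,"x":0,"y":0,"z":-5,"hand":1},{"ax":0,"ay":0,"az":0,"x":0,"y":0,"z":-5,"hand":1}]'
python3 -m inch '[{"ax":0,"ay":0,"az":0,"x":0,"y":0,"z":-4,"hand":1},{"ax":0,"ay":0,"az":0,"x":0,"y":0,"z":-4,"hand":1}]'
python3 -m inch '[{"ax":0,"ay":0,"az":0,"x":0,"y":0,"z":-4,"hand":1},{"ax":0,"ay":0,"az":0,"x":0,"y":0,"z":-4,"hand":1}]'
python3 - <<'E'
from h import *
rep(world([11,-100,150]))
s=read_camera("side")
cv2.imwrite("pics/k2.png",crop(s["img"],225,295,170,240,7))
E
```

```text
time: 2.82
eef_pos: [0.558, 0.0883, 0.1539]
tcp_rot: [0.701, -0.094, 0.096, -0.7]
contact_force: [0.8, -0.3, -0.5]
opening: 0.0
time: 3.07
eef_pos: [0.5551, 0.0741, 0.1558]
tcp_rot: [0.701, -0.092, 0.096, -0.701]
contact_force: [-0.1, -0.7, 0.0]
opening: -0.002
time: 3.23
eef_pos: [0.5527, 0.0668, 0.1552]
tcp_rot: [-0.701, 0.092, -0.096, 0.701]
contact_force: [2.3, 1.6, 0.3]
opening: 0.003
time: 3.4
eef_pos: [0.5502, 0.0592, 0.1546]
tcp_rot: [-0.701, 0.092, -0.096, 0.701]
contact_force: [0.9, 0.9, -0.8]
opening: 0.0
t 3.4 tcp [0.5502 0.0592 0.1546] stand [  13.2 -113.9  154.6] F [ 0.91  0.91 -0.77] open 0.0
axes x,y,z (cols)
 [[ 0.965  0.005  0.264]
 [-0.264 -0.     0.965]
 [ 0.005 -1.     0.001]] q6 [-0.08  0.11  1.95 -0.    1.08  0.19]
shift tool mm [-2.3  4.6 13.8]
rotvec tool 1 [-0.0007 -0.0057  0.0046]
rotvec tool -1 [-7.2000e-03  3.1359e+00 -1.1000e-03]
```

View pics/k2.png

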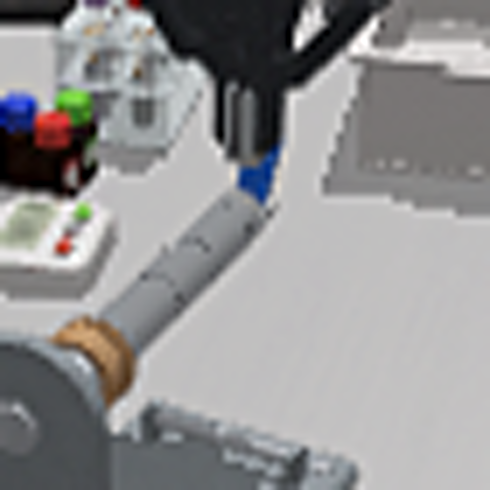

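Finger is on the keeper (blue visible at (260,175), slightly to its right), so I'll follow the arc outward and down with a 2 mm shift in x.

```bash
python3 -m inch '[{"ax":0,"ay":0,"az":0.005,"x":-2,"y":1,"z":-5,"hand":1},{"ax":0,"ay":0,"az":0,"x":0,"y":1,"z":-5,"hand":1},{"ax":0,"ay":0,"az":0,"x":0,"y":2,"z":-4,"hand":1},{"ax":0,"ay":0,"az":0,"x":0,"y":3,"z":-4,"hand":1}]'
python3 -m inch '[{"ax":0,"ay":0,"az":0,"x":0,"y":3,"z":-3,"hand":1},{"ax":0,"ay":0,"az":0,"x":0,"y":3,"z":-3,"hand":1},{"ax":0,"ay":0,"az":0,"x":0,"y":3,"z":-1,"hand":1},{"ax":0,"ay":0,"az":0,"x":0,"y":3,"z":0,"hand":1}]'
python3 -m inch '[{"ax":0,"ay":0,"az":0,"x":0,"y":1.5,"z":0,"hand":1},{"ax":0,"ay":0,"az":0,"x":0,"y":1.5,"z":0,"hand":1}]'
python3 -m inch '[{"ax":0,"ay":0,"az":0,"x":0,"y":1,"z":0,"hand":1},{"ax":0,"ay":0,"az":0,"x":0,"y":1,"z":0,"hand":1}]'
python3 - <<'E'
from h import *
rep(world([11,-135,130]))
s=read_camera("side")
cv2.imwrite("pics/k3.png",crop(s["img"],225,295,170,240,7))
E
```

```text
time: 3.78
eef_pos: [0.5434, 0.0422, 0.1473]
tcp_rot: [-0.701, 0.094, -0.094, 0.701]
contact_force: [0.1, 1.2, 1.3]
opening: -0.001
time: 4.12
eef_pos: [0.5414, 0.0352, 0.1349]
tcp_rot: [0.701, -0.094, 0.094, -0.7]
contact_force: [0.3, -1.3, 0.8]
opening: 0.0
time: 4.28
eef_pos: [0.5416, 0.0354, 0.1322]
tcp_rot: [0.701, -0.094, 0.093, -0.7]
contact_force: [0.6, -2.3, 1.6]
opening: -0.001
time: 4.45
eef_pos: [0.5419, 0.0353, 0.1309]
tcp_rot: [0.701, -0.094, 0.094, -0.701]
contact_force: [-1.7, -2.8, 5.4]
opening: 0.001
t 4.45 tcp [0.5419 0.0353 0.1309] stand [  11.3 -139.1  130.9] F [-1.73 -2.82  5.38] open 0.001
axes x,y,z (cols)
 [[ 0.965 -0.001  0.263]
 [-0.263 -0.001  0.965]
 [-0.    -1.    -0.001]] q6 [-0.12  0.12  1.99 -0.    1.03  0.15]
shift tool mm [-0.3  0.9  4.1]
rotvec tool 1 [ 0.001  -0.0052 -0.0003]
rotvec tool -1 [5.0000e-04 3.1364e+00 1.6000e-03]
```

View pics/k3.png

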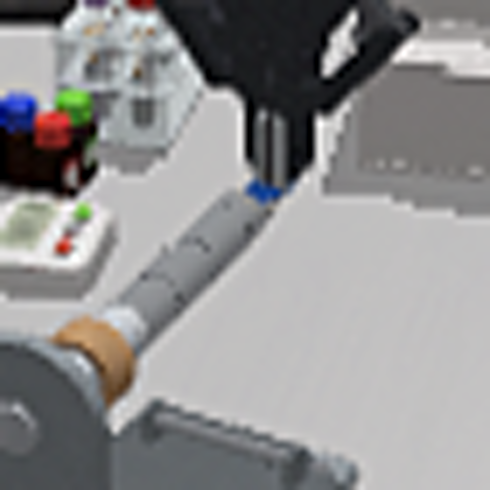

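```bash
python3 -m inch '[{"ax":0,"ay":0,"az":0,"x":0,"y":1,"z":0,"hand":1},{"ax":0,"ay":0,"az":0,"x":0,"y":0,"z":0,"hand":1}]'
python3 -m inch '[{"ax":0,"ay":0,"az":0,"x":0,"y":1,"z":0,"hand":1},{"ax":0,"ay":0,"az":0,"x":0,"y":0,"z":0,"hand":1}]'
```

```text
time: 4.67
eef_pos: [0.542, 0.0353, 0.1301]
tcp_rot: [0.701, -0.094, 0.094, -0.701]
contact_force: [-1.5, -3.3, 7.2]
opening: -0.001
time: 4.83
eef_pos: [0.5422, 0.0353, 0.1295]
tcp_rot: [0.701, -0.094, 0.094, -0.701]
contact_force: [-2.8, -3.8, 6.9]
opening: -0.001
```

```bash
python3 -m inch '[{"ax":0,"ay":0,"az":0,"x":0,"y":-10,"z":0,"hand":1},{"ax":0,"ay":0,"az":0,"x":0,"y":-25,"z":0,"hand":1},{"ax":0,"ay":0,"az":0,"x":0,"y":-35,"z":0,"hand":-0.2},{"ax":0,"ay":0,"az":0,"x":0,"y":-10,"z":20,"hand":-0.2},{"ax":0,"ay":0,"az":0,"x":0,"y":0,"z":35,"hand":-0.2}]'
python3 -m inch '[{"ax":0,"ay":0,"az":0,"x":0,"y":0,"z":40,"hand":-0.2},{"ax":0,"ay":0,"az":0,"x":0,"y":0,"z":40,"hand":-0.2},{"ax":0,"ay":0,"az":0,"x":-3,"y":0,"z":30,"hand":-0.2},{"ax":0,"ay":0,"az":0,"x":-8,"y":0,"z":15,"hand":-0.2},{"ax":0,"ay":0,"az":0,"x":0,"y":0,"z":0,"hand":-0.2}]'
python3 - <<'E'
from h import *
rep(world([0,40,200]))
t=read_camera("top");s=read_camera("side")
b=blobs(s["img"],(100,110,40),(125,255,255),(240,285,180,215))[0];print(b)
for c,r,n in((s,(240,285,180,215),"s"),(t,(215,245,190,220),"t")):print(n,blobs(c["img"],(100,110,40),(125,255,255),r)[0])
a=crop(s["img"],225,295,170,240,6);d=cv2.resize(crop(t["img"],180,250,175,245,6),(380,420))
cv2.imwrite("pics/k4.png",np.hstack([a,d]))
E
```

```text
time: 5.25
eef_pos: [0.5584, 0.088, 0.2131]
tcp_rot: [-0.7, 0.093, -0.098, 0.701]
contact_force: [1.2, -0.8, 0.4]
opening: 0.417
time: 5.67
eef_pos: [0.5774, 0.2163, 0.2078]
tcp_rot: [-0.7, 0.094, -0.092, 0.702]
contact_force: [-0.3, -0.3, 0.7]
opening: 0.6
t 5.67 tcp [0.5774 0.2163 0.2078] stand [ -1.2  45.  207.8] F [-0.25 -0.3   0.66] open 0.6
axes x,y,z (cols)
 [[ 0.966 -0.002  0.26 ]
 [-0.26   0.003  0.966]
 [-0.003 -1.     0.002]] q6 [0.19 0.19 1.76 0.   1.2  0.45]
shift tool mm [ 1.2  7.8 -5. ]
rotvec tool 1 [-0.0019 -0.0015 -0.003 ]
rotvec tool -1 [ 4.8000e-03  3.1401e+00 -2.9000e-03]
[([21, 14, 6, 5, 19], array([263.42, 195.74]))]
s [([21, 14, 6, 5, 19], array([263.42, 195.74]))]
t [([19, 13, 11, 7, 53], array([238.98, 205.91]))]
```

View pics/k4.png

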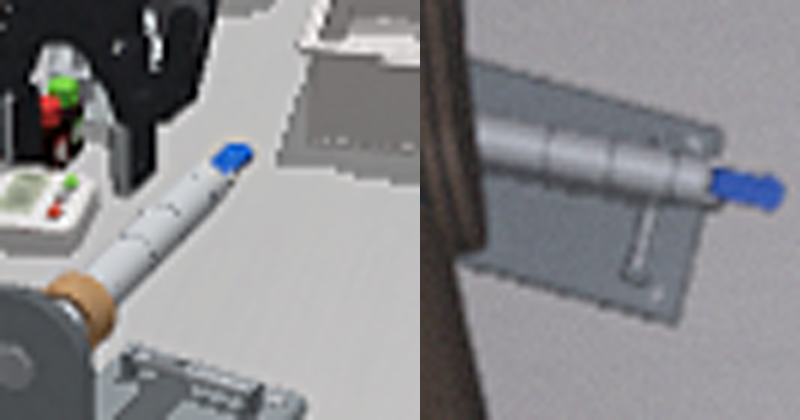

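Run:
```python
from h import *
t=read_camera("top");s=read_camera("side")
P,e=two(t,(238.98,205.91),s,(263.42,195.74));print("flap mid stand",stand(P).round(1),e)
# tip & root
for n,a,b in(("tip",(246.3,206.6),(225+252/6,170+150/6)),("root",(233.6,205.3),(225+215/6,170+163/6))):
    P,e=two(t,a,s,b);print(n,stand(P).round(1),e)
# arm silhouette axis in top (gradient edges of bright tube)
m=t["img"].astype(int).sum(2)
for u in range(205,234,3):
    col=m[185:220,u]; print(u,col.tolist()[5:30])
```

```text
flap mid stand [  10.  -124.7  126. ] 0.0036944256848104023
tip [  12.  -146.9  118.1] 0.008898755124102153
root [   8.7 -108.5  128.9] 0.0009588135595245213
205 [337, 339, 338, 339, 347, 329, 356, 430, 483, 528, 532, 468, 421, 343, 255, 230, 285, 349, 346, 330, 349, 358, 347, 352, 348]
208 [310, 333, 353, 338, 348, 340, 353, 396, 454, 507, 549, 510, 436, 391, 302, 225, 230, 286, 346, 340, 343, 349, 351, 352, 358]
211 [328, 332, 345, 339, 341, 342, 331, 355, 429, 472, 530, 532, 476, 422, 356, 281, 224, 271, 354, 348, 354, 352, 353, 345, 351]
214 [441, 340, 337, 346, 332, 343, 348, 347, 385, 402, 446, 500, 491, 407, 335, 281, 225, 234, 285, 353, 354, 352, 337, 359, 355]
217 [474, 417, 300, 341, 353, 342, 351, 337, 337, 422, 481, 523, 545, 490, 428, 360, 275, 223, 264, 330, 357, 361, 352, 358, 364]
220 [469, 469, 377, 310, 348, 346, 337, 345, 331, 370, 444, 491, 549, 516, 443, 405, 318, 243, 228, 262, 282, 274, 288, 332, 372]
223 [477, 482, 450, 365, 318, 351, 350, 330, 267, 296, 413, 466, 524, 550, 489, 440, 372, 296, 279, 301, 363, 349, 331, 342, 370]
226 [481, 477, 480, 436, 335, 339, 345, 318, 329, 342, 314, 386, 462, 496, 445, 414, 342, 282, 211, 295, 347, 339, 353, 355, 362]
229 [487, 476, 473, 483, 432, 321, 351, 365, 422, 384, 325, 412, 474, 519, 553, 506, 434, 385, 277, 283, 365, 363, 360, 361, 347]
232 [471, 467, 486, 475, 493, 423, 312, 345, 358, 347, 335, 356, 431, 451, 469, 447, 367, 377, 367, 204, 312, 399, 410, 468, 485]
```

```bash
python3 -m inch '[{"ax":0,"ay":0,"az":0,"x":1,"y":30,"z":-5,"hand":-0.5},{"ax":0,"ay":0,"az":0,"x":0,"y":30,"z":0,"hand":-0.5},{"ax":0,"ay":0,"az":0,"x":0,"y":20,"z":0,"hand":-0.5},{"ax":0,"ay":0,"az":0,"x":0,"y":8,"z":0,"hand":-0.5},{"ax":0,"ay":0,"az":0,"x":0,"y":0,"z":0,"hand":-0.5}]'
python3 - <<'E'
from h import *
rep(world([0,40,119]))
t=read_camera("top");s=read_camera("side")
cv2.imwrite("pics/g1.png",np.hstack([crop(s["img"],205,275,180,250,5.7),crop(t["img"],155,225,165,235,5.7)]))
E
```

```text
time: 6.28
eef_pos: [0.5765, 0.2058, 0.1176]
tcp_rot: [0.701, -0.097, 0.092, -0.7]
contact_force: [-0.4, -0.1, -0.7]
opening: 0.749
t 6.28 tcp [0.5765 0.2058 0.1176] stand [  0.7  34.6 117.6] F [-0.35 -0.09 -0.66] open 0.749
axes x,y,z (cols)
 [[ 0.964 -0.006  0.265]
 [-0.265 -0.001  0.964]
 [-0.006 -1.    -0.002]] q6 [0.18 0.28 1.82 0.   1.04 0.45]
shift tool mm [-0.7 -1.4  5.4]
rotvec tool 1 [ 0.0022 -0.0073 -0.0059]
rotvec tool -1 [0.0093 3.1342 0.0034]
```

View pics/g1.png

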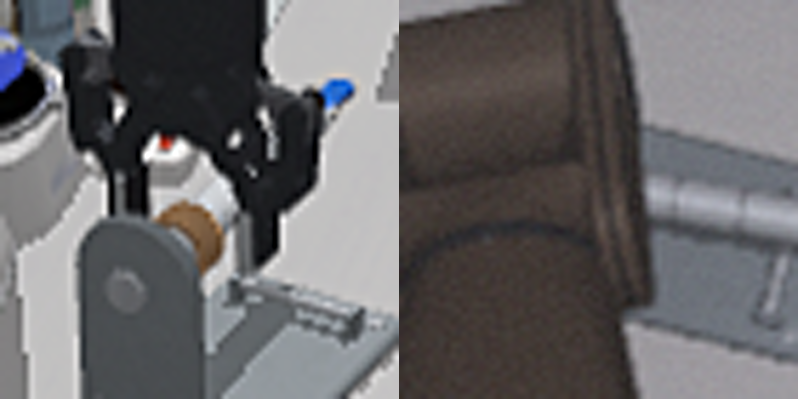

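```bash
python3 -m inch '[{"ax":0,"ay":-0.007,"az":-0.006,"x":-0.5,"y":0,"z":3.5,"hand":-0.5},{"ax":0,"ay":0,"az":0,"x":0,"y":0,"z":3.5,"hand":-0.3},{"ax":0,"ay":0,"az":0,"x":0,"y":0,"z":0,"hand":-0.1},{"ax":0,"ay":0,"az":0,"x":0,"y":0,"z":0,"hand":0}]' 20
python3 -m inch '[{"ax":0,"ay":0,"az":0,"x":0,"y":0,"z":0,"hand":0.1},{"ax":0,"ay":0,"az":0,"x":0,"y":0,"z":0,"hand":0.15}]'
python3 -m inch '[{"ax":0,"ay":0,"az":0,"x":0,"y":0,"z":0,"hand":0.25},{"ax":0,"ay":0,"az":0,"x":0,"y":0,"z":0,"hand":0.25}]'
python3 -c "
from h import *
rep()"
```

```text
time: 6.72
eef_pos: [0.58, 0.2147, 0.1215]
tcp_rot: [0.701, -0.089, 0.094, -0.701]
contact_force: [-0.2, 0.5, -0.3]
opening: 0.5
time: 6.88
eef_pos: [0.5799, 0.2144, 0.1211]
tcp_rot: [0.701, -0.089, 0.094, -0.701]
contact_force: [0.4, 0.6, 1.2]
opening: 0.439
time: 7.05
eef_pos: [0.5799, 0.2144, 0.121]
tcp_rot: [-0.701, 0.089, -0.094, 0.701]
contact_force: [0.1, 0.4, 2.4]
opening: 0.44
t 7.05 tcp [0.5799 0.2144 0.121 ] stand [  1.8  43.7 121. ] F [0.05 0.36 2.41] open 0.44
axes x,y,z (cols)
 [[ 0.966  0.006  0.257]
 [-0.257 -0.001  0.966]
 [ 0.006 -1.     0.001]] q6 [ 0.19  0.28  1.81 -0.    1.04  0.45]
rotvec tool 1 [-0.0009  0.0014  0.0062]
rotvec tool -1 [ 9.7000e-03 -3.1402e+00  1.4000e-03]
```

```bash
python3 -m inch '[{"ax":0,"ay":0,"az":0,"x":0,"y":-1,"z":0,"hand":0.25},{"ax":0,"ay":0,"az":0,"x":0,"y":0,"z":0,"hand":0.25}]'
python3 -m inch '[{"ax":0,"ay":0,"az":0,"x":0,"y":-1,"z":0,"hand":0.25},{"ax":0,"ay":0,"az":0,"x":0,"y":0,"z":0,"hand":0.25}]'
python3 -m inch '[{"ax":0,"ay":0,"az":0,"x":0,"y":-0.7,"z":0,"hand":0.25},{"ax":0,"ay":0,"az":0,"x":0,"y":0,"z":0,"hand":0.25}]'
python3 -m inch '[{"ax":0,"ay":0,"az":0,"x":0,"y":-0.7,"z":0,"hand":0.25},{"ax":0,"ay":0,"az":0,"x":0,"y":0,"z":0,"hand":0.25}]'
```

```text
time: 7.22
eef_pos: [0.5793, 0.214, 0.1214]
tcp_rot: [0.701, -0.09, 0.093, -0.701]
contact_force: [0.7, 0.1, 1.4]
opening: 0.438
time: 7.38
eef_pos: [0.579, 0.2139, 0.1219]
tcp_rot: [0.702, -0.09, 0.093, -0.701]
contact_force: [0.8, -0.1, -0.4]
opening: 0.442
time: 7.55
eef_pos: [0.5791, 0.214, 0.1227]
tcp_rot: [0.702, -0.09, 0.093, -0.701]
contact_force: [0.1, 0.2, -0.7]
opening: 0.442
time: 7.72
eef_pos: [0.5792, 0.214, 0.1233]
tcp_rot: [0.702, -0.09, 0.093, -0.701]
contact_force: [0.2, 0.2, -2.4]
opening: 0.444
```

```bash
python3 -m inch '[{"ax":0,"ay":0,"az":0,"x":0,"y":0.6,"z":-2,"hand":0.25},{"ax":0,"ay":0,"az":0,"x":0,"y":0,"z":-3,"hand":0.25},{"ax":0,"ay":0,"az":0,"x":0,"y":0,"z":-3,"hand":0.25},{"ax":0,"ay":0,"az":0,"x":0,"y":0,"z":0,"hand":0.25}]'
python3 -m inch '[{"ax":0,"ay":0,"az":0,"x":0,"y":0,"z":-3,"hand":0.25},{"ax":0,"ay":0,"az":0,"x":0,"y":0,"z":-2,"hand":0.25},{"ax":0,"ay":0,"az":0,"x":0,"y":0,"z":0,"hand":0.25}]'
python3 -m inch '[{"ax":0.01,"ay":-0.01,"az":0,"x":0,"y":0,"z":-2,"hand":0.25},{"ax":0.01,"ay":-0.01,"az":0,"x":0,"y":0,"z":-2,"hand":0.25},{"ax":0,"ay":0,"az":0,"x":0,"y":0,"z":0,"hand":0.25}]'
python3 -c "
from h import *
rep()"
```

```text
time: 8.05
eef_pos: [0.5772, 0.2058, 0.1232]
tcp_rot: [0.701, -0.09, 0.093, -0.701]
contact_force: [0.1, -0.3, -0.9]
opening: 0.443
time: 8.3
eef_pos: [0.576, 0.2012, 0.1232]
tcp_rot: [0.701, -0.09, 0.093, -0.701]
contact_force: [0.3, 0.3, -0.7]
opening: 0.445
time: 8.55
eef_pos: [0.5749, 0.1972, 0.123]
tcp_rot: [-0.695, 0.082, -0.087, 0.709]
contact_force: [-0.4, 0.1, -0.3]
opening: 0.439
t 8.55 tcp [0.5749 0.1972 0.123 ] stand [  1.4  25.8 123. ] F [-0.4   0.11 -0.35] open 0.439
axes x,y,z (cols)
 [[ 0.971  0.01   0.237]
 [-0.237  0.018  0.971]
 [ 0.005 -1.     0.02 ]] q6 [0.16 0.26 1.85 0.02 1.03 0.39]
rotvec tool 1 [-0.0203  0.0216  0.0048]
rotvec tool -1 [ 0.0074 -3.1198  0.0316]
```

```bash
python3 -m inch '[{"ax":0.007,"ay":-0.007,"az":0,"x":0,"y":0,"z":-2,"hand":0.25},{"ax":0.007,"ay":-0.007,"az":0,"x":0,"y":0,"z":-2,"hand":0.25},{"ax":0,"ay":0,"az":0,"x":0,"y":0,"z":0,"hand":0.25}]'
python3 -m inch '[{"ax":0.007,"ay":-0.008,"az":0,"x":0,"y":0,"z":-2,"hand":0.25},{"ax":0.006,"ay":-0.009,"az":0,"x":0,"y":0,"z":-2,"hand":0.25},{"ax":0,"ay":0,"az":0,"x":0,"y":0,"z":0,"hand":0.25}]'
python3 -c "
from h import *
rep()"
```

```text
time: 8.8
eef_pos: [0.574, 0.1933, 0.1229]
tcp_rot: [-0.691, 0.076, -0.083, 0.714]
contact_force: [-0.4, 0.2, -0.9]
opening: 0.439
time: 9.05
eef_pos: [0.5731, 0.1895, 0.1228]
tcp_rot: [-0.687, 0.07, -0.077, 0.719]
contact_force: [-1.1, -0.7, -0.5]
opening: 0.437
t 9.05 tcp [0.5731 0.1895 0.1228] stand [  1.6  17.9 122.8] F [-1.08 -0.72 -0.49] open 0.437
axes x,y,z (cols)
 [[ 0.978  0.016  0.207]
 [-0.207  0.045  0.977]
 [ 0.006 -0.999  0.047]] q6 [0.13 0.24 1.86 0.05 1.01 0.32]
rotvec tool 1 [-0.047   0.0527  0.0049]
rotvec tool -1 [ 0.0075 -3.088   0.0726]
```

```bash
python3 -m inch '[{"ax":0.006,"ay":-0.01,"az":0,"x":0,"y":0,"z":-2,"hand":0.25},{"ax":0.005,"ay":-0.01,"az":0,"x":0,"y":0,"z":-2,"hand":0.25},{"ax":0,"ay":0,"az":0,"x":0,"y":0,"z":0,"hand":0.25}]'
python3 -m inch '[{"ax":0,"ay":0,"az":0,"x":0,"y":0,"z":-2,"hand":0.25},{"ax":0,"ay":0,"az":0,"x":0,"y":0,"z":-2,"hand":0.25},{"ax":0,"ay":0,"az":0,"x":0,"y":0,"z":0,"hand":0.25}]'
python3 -m inch '[{"ax":0,"ay":0,"az":0,"x":0,"y":0,"z":-2,"hand":0.25},{"ax":0,"ay":0,"az":0,"x":0,"y":0,"z":-2,"hand":0.25},{"ax":0,"ay":0,"az":0,"x":0,"y":0,"z":0,"hand":0.25}]'
python3 -m inch '[{"ax":0,"ay":0,"az":0,"x":0,"y":0,"z":-2,"hand":0.25},{"ax":0,"ay":0,"az":0,"x":0,"y":0,"z":-2,"hand":0.25},{"ax":0,"ay":0,"az":0,"x":0,"y":0,"z":0,"hand":0.25}]'
python3 -c "
from h import *
rep()"
```

```text
time: 9.3
eef_pos: [0.5723, 0.1856, 0.1226]
tcp_rot: [-0.684, 0.062, -0.071, 0.724]
contact_force: [0.1, -0.1, -1.0]
opening: 0.44
time: 9.55
eef_pos: [0.5716, 0.1818, 0.1224]
tcp_rot: [-0.684, 0.062, -0.071, 0.724]
contact_force: [-0.7, 0.8, -0.2]
opening: 0.444
time: 9.8
eef_pos: [0.5708, 0.1779, 0.1221]
tcp_rot: [-0.684, 0.062, -0.071, 0.724]
contact_force: [-0.3, 0.3, -0.3]
opening: 0.438
time: 10.05
eef_pos: [0.5701, 0.1739, 0.1219]
tcp_rot: [-0.684, 0.062, -0.071, 0.724]
contact_force: [0.3, -0.1, -0.6]
opening: 0.44
t 10.05 tcp [0.5701 0.1739 0.1219] stand [  2.8   2.1 121.9] F [ 0.25 -0.12 -0.62] open 0.44
axes x,y,z (cols)
 [[ 0.982  0.018  0.187]
 [-0.188  0.055  0.981]
 [ 0.007 -0.998  0.057]] q6 [0.1  0.23 1.89 0.06 1.01 0.26]
rotvec tool 1 [-0.0577  0.0724  0.0051]
rotvec tool -1 [ 0.0079 -3.0679  0.0885]
```

```bash
python3 -m inch '[{"ax":0,"ay":0,"az":0,"x":0,"y":0,"z":-2,"hand":0.25},{"ax":0,"ay":0,"az":0,"x":0,"y":0,"z":-3,"hand":0.25},{"ax":0,"ay":0,"az":0,"x":0,"y":0,"z":-3,"hand":0.25},{"ax":0,"ay":0,"az":0,"x":0,"y":0,"z":0,"hand":0.25}]'
python3 -m inch '[{"ax":0,"ay":0,"az":0,"x":0,"y":0,"z":-2,"hand":0.25},{"ax":0,"ay":0,"az":0,"x":0,"y":0,"z":-3,"hand":0.25},{"ax":0,"ay":0,"az":0,"x":0,"y":0,"z":-3,"hand":0.25},{"ax":0,"ay":0,"az":0,"x":0,"y":0,"z":0,"hand":0.25}]'
python3 -m inch '[{"ax":0,"ay":0,"az":0,"x":0,"y":0,"z":-2,"hand":0.25},{"ax":0,"ay":0,"az":0,"x":0,"y":0,"z":-3,"hand":0.25},{"ax":0,"ay":0,"az":0,"x":0,"y":0,"z":-3,"hand":0.25},{"ax":0,"ay":0,"az":0,"x":0,"y":0,"z":0,"hand":0.25}]'
python3 -c "
from h import *
rep();print(get_state()['wrist_torque'])"
```

```text
time: 10.38
eef_pos: [0.5685, 0.1658, 0.1214]
tcp_rot: [-0.684, 0.062, -0.071, 0.724]
contact_force: [-0.0, -0.3, -0.8]
opening: 0.44
time: 10.72
eef_pos: [0.5671, 0.158, 0.121]
tcp_rot: [-0.684, 0.062, -0.071, 0.724]
contact_force: [0.7, -0.0, -0.9]
opening: 0.442
time: 11.05
eef_pos: [0.5656, 0.1502, 0.1205]
tcp_rot: [-0.684, 0.062, -0.071, 0.724]
contact_force: [0.0, -0.2, -1.2]
opening: 0.439
t 11.05 tcp [0.5656 0.1502 0.1205] stand [  4.5 -22.  120.5] F [ 0.05 -0.19 -1.16] open 0.439
axes x,y,z (cols)
 [[ 0.982  0.018  0.187]
 [-0.188  0.055  0.981]
 [ 0.007 -0.998  0.057]] q6 [0.06 0.21 1.91 0.06 1.   0.22]
rotvec tool 1 [-0.0576  0.0722  0.0051]
rotvec tool -1 [ 0.0078 -3.0681  0.0884]
[-0.02623383  0.04757828 -0.02829589]
```

```bash
python3 -m inch '[{"ax":0,"ay":0,"az":0,"x":0,"y":0.2,"z":-2,"hand":0.25},{"ax":0,"ay":0,"az":0,"x":0,"y":0.1,"z":-3,"hand":0.25},{"ax":0,"ay":0,"az":0,"x":0,"y":0,"z":-3,"hand":0.25},{"ax":0,"ay":0,"az":0,"x":0,"y":0,"z":0,"hand":0.25}]'
python3 -m inch '[{"ax":0,"ay":0,"az":0,"x":0,"y":0,"z":-2,"hand":0.25},{"ax":0,"ay":0,"az":0,"x":0,"y":0,"z":-3,"hand":0.25},{"ax":0,"ay":0,"az":0,"x":0,"y":0,"z":-3,"hand":0.25},{"ax":0,"ay":0,"az":0,"x":0,"y":0,"z":0,"hand":0.25}]'
python3 -m inch '[{"ax":0,"ay":0,"az":0,"x":0,"y":0,"z":-2,"hand":0.25},{"ax":0,"ay":0,"az":0,"x":0,"y":0,"z":-3,"hand":0.25},{"ax":0,"ay":0,"az":0,"x":0,"y":0,"z":-3,"hand":0.25},{"ax":0,"ay":0,"az":0,"x":0,"y":0,"z":0,"hand":0.25}]'
python3 -c "
from h import *
s=get_state();print(s['wrist_torque'],stand(s['eef_pos']))"
```

```text
time: 11.38
eef_pos: [0.5641, 0.1424, 0.1197]
tcp_rot: [-0.684, 0.062, -0.071, 0.724]
contact_force: [-0.0, 1.0, -0.4]
opening: 0.443
time: 11.72
eef_pos: [0.5626, 0.1345, 0.1193]
tcp_rot: [-0.684, 0.062, -0.071, 0.724]
contact_force: [-0.6, -1.5, -0.4]
opening: 0.441
time: 12.05
eef_pos: [0.5611, 0.1267, 0.1189]
tcp_rot: [-0.684, 0.062, -0.071, 0.724]
contact_force: [-0.1, -0.0, 0.5]
opening: 0.438
[-0.08238696 -0.02804471  0.02942082] [  6.29032784 -45.8562476  118.86822018]
```

```bash
python3 -m inch '[{"ax":0,"ay":0,"az":0,"x":0,"y":0,"z":-2,"hand":0.25},{"ax":0,"ay":0,"az":0,"x":0,"y":0,"z":-3,"hand":0.25},{"ax":0,"ay":0,"az":0,"x":0,"y":0,"z":-3,"hand":0.25},{"ax":0,"ay":0,"az":0,"x":0,"y":0,"z":0,"hand":0.25}]'
python3 -m inch '[{"ax":0,"ay":0,"az":0,"x":0,"y":0,"z":-2,"hand":0.25},{"ax":0,"ay":0,"az":0,"x":0,"y":0,"z":-3,"hand":0.25},{"ax":0,"ay":0,"az":0,"x":0,"y":0,"z":-3,"hand":0.25},{"ax":0,"ay":0,"az":0,"x":0,"y":0,"z":0,"hand":0.25}]'
python3 -m inch '[{"ax":0,"ay":0,"az":0,"x":0,"y":0,"z":-2,"hand":0.25},{"ax":0,"ay":0,"az":0,"x":0,"y":0,"z":-3,"hand":0.25},{"ax":0,"ay":0,"az":0,"x":0,"y":0,"z":-3,"hand":0.25},{"ax":0,"ay":0,"az":0,"x":0,"y":0,"z":0,"hand":0.25}]'
python3 -c "
from h import *
s=get_state();print(s['wrist_torque'],stand(s['eef_pos']))"
```

```text
time: 12.38
eef_pos: [0.5597, 0.1188, 0.1185]
tcp_rot: [-0.684, 0.062, -0.071, 0.724]
contact_force: [0.5, -0.2, -0.7]
opening: 0.443
time: 12.72
eef_pos: [0.5582, 0.111, 0.118]
tcp_rot: [-0.684, 0.062, -0.071, 0.724]
contact_force: [-0.4, -1.1, -0.3]
opening: 0.436
time: 13.05
eef_pos: [0.5568, 0.1031, 0.1176]
tcp_rot: [-0.684, 0.062, -0.071, 0.724]
contact_force: [0.3, -0.9, 0.3]
opening: 0.441
[-0.13052155 -0.02910551  0.01101709] [  8.15554277 -69.76610597 117.61834587]
```

```bash
python3 -m inch '[{"ax":0,"ay":0,"az":0,"x":0,"y":-0.2,"z":-2,"hand":0.25},{"ax":0,"ay":0,"az":0,"x":0,"y":-0.1,"z":-3,"hand":0.25},{"ax":0,"ay":0,"az":0,"x":0,"y":0,"z":-3,"hand":0.25},{"ax":0,"ay":0,"az":0,"x":0,"y":0,"z":0,"hand":0.25}]'
python3 -c "
from h import *
s=get_state();print(s['wrist_torque'],stand(s['eef_pos']))"
python3 -m inch '[{"ax":0,"ay":0,"az":0,"x":0,"y":0,"z":-2,"hand":0.25},{"ax":0,"ay":0,"az":0,"x":0,"y":0,"z":-3,"hand":0.25},{"ax":0,"ay":0,"az":0,"x":0,"y":0,"z":-3,"hand":0.25},{"ax":0,"ay":0,"az":0,"x":0,"y":0,"z":0,"hand":0.25}]'
python3 -c "
from h import *
s=get_state();print(s['wrist_torque'],stand(s['eef_pos']))"
python3 -m inch '[{"ax":0,"ay":0,"az":0,"x":0,"y":0,"z":-2,"hand":0.25},{"ax":0,"ay":0,"az":0,"x":0,"y":0,"z":-3,"hand":0.25},{"ax":0,"ay":0,"az":0,"x":0,"y":0,"z":-3,"hand":0.25},{"ax":0,"ay":0,"az":0,"x":0,"y":0,"z":0,"hand":0.25}]'
python3 -c "
from h import *
s=get_state();print(s['wrist_torque'],stand(s['eef_pos']))"
```

```text
time: 13.38
eef_pos: [0.5552, 0.0952, 0.1174]
tcp_rot: [-0.684, 0.062, -0.071, 0.724]
contact_force: [0.2, -0.4, 0.6]
opening: 0.44
[-0.18566981 -0.02326798 -0.02059871] [  8.63779853 -77.78484422 117.35973882]
time: 13.72
eef_pos: [0.5537, 0.0874, 0.1169]
tcp_rot: [-0.684, 0.062, -0.071, 0.724]
contact_force: [0.9, -0.3, -0.7]
opening: 0.44
[-0.17282126 -0.05514784 -0.07134187] [  9.23056523 -85.74672021 116.91466094]
time: 14.05
eef_pos: [0.5522, 0.0795, 0.1165]
tcp_rot: [-0.684, 0.062, -0.071, 0.724]
contact_force: [0.1, -0.3, 0.8]
opening: 0.444
[-0.16352137 -0.13952236  0.00827717] [  9.83679071 -93.70528086 116.46573478]
```

```bash
cat > w.py <<'E'
from h import *
F=[];M=[]
for i in range(4):
    read_camera("top");s=get_state();F.append(s["contact_force"]);M.append(s["wrist_torque"])
print("avg F",np.mean(F,0).round(2),"M",np.mean(M,0).round(3),"sd",np.std(M,0).round(3),"stand",stand(s["eef_pos"]).round(1),"t",s["time"])
E
python3 w.py
python3 -m inch '[{"ax":0.012,"ay":0,"az":0,"x":0,"y":0,"z":0,"hand":0.25},{"ax":0,"ay":0,"az":0,"x":0,"y":0,"z":0,"hand":0.25}]' >/dev/null; python3 w.py
python3 -m inch '[{"ax":-0.024,"ay":0,"az":0,"x":0,"y":0,"z":0,"hand":0.25},{"ax":0,"ay":0,"az":0,"x":0,"y":0,"z":0,"hand":0.25}]' >/dev/null; python3 w.py
```

```text
avg F [ 0.36 -1.16  0.45] M [-0.153 -0.074 -0.048] sd [0.017 0.037 0.029] stand [  9.8 -93.4 116.5] t 14.25
avg F [ 0.48 -0.28  1.05] M [-0.072 -0.11   0.011] sd [0.016 0.032 0.017] stand [  9.8 -93.1 116.5] t 14.6167
avg F [ 0.52 -0.3   0.41] M [-0.072 -0.1    0.008] sd [0.054 0.028 0.028] stand [  9.7 -93.1 116.4] t 14.9833
```

```bash
python3 -m inch '[{"ax":0.012,"ay":0,"az":0,"x":0,"y":-0.4,"z":-2,"hand":0.25},{"ax":0,"ay":0,"az":0,"x":0,"y":0,"z":-3,"hand":0.25},{"ax":0,"ay":0,"az":0,"x":0,"y":0,"z":-3,"hand":0.25},{"ax":0,"ay":0,"az":0,"x":0,"y":0,"z":0,"hand":0.25}]'
python3 -m inch '[{"ax":0,"ay":0,"az":0,"x":0,"y":0,"z":-2,"hand":0.25},{"ax":0,"ay":0,"az":0,"x":0,"y":0,"z":-3,"hand":0.25},{"ax":0,"ay":0,"az":0,"x":0,"y":0,"z":-3,"hand":0.25},{"ax":0,"ay":0,"az":0,"x":0,"y":0,"z":0,"hand":0.25}]'
python3 -m inch '[{"ax":0,"ay":0,"az":0,"x":0,"y":0,"z":-2,"hand":0.25},{"ax":0,"ay":0,"az":0,"x":0,"y":0,"z":-3,"hand":0.25},{"ax":0,"ay":0,"az":0,"x":0,"y":0,"z":-3,"hand":0.25},{"ax":0,"ay":0,"az":0,"x":0,"y":0,"z":0,"hand":0.25}]'
python3 w.py
```

```text
time: 15.32
eef_pos: [0.5505, 0.0715, 0.1163]
tcp_rot: [-0.684, 0.062, -0.071, 0.724]
contact_force: [-0.2, -0.8, 1.4]
opening: 0.441
time: 15.65
eef_pos: [0.549, 0.0638, 0.1158]
tcp_rot: [-0.684, 0.062, -0.071, 0.724]
contact_force: [0.1, 0.5, 0.0]
opening: 0.444
time: 15.98
eef_pos: [0.5474, 0.056, 0.1152]
tcp_rot: [-0.684, 0.062, -0.071, 0.724]
contact_force: [-0.3, -0.0, -0.5]
opening: 0.439
avg F [ 0.1   0.14 -0.63] M [-0.041  0.016  0.002] sd [0.03  0.016 0.039] stand [  11.3 -117.1  115.4] t 16.1833
```

```bash
python3 -m inch '[{"ax":0,"ay":0,"az":0,"x":0,"y":0,"z":-3,"hand":0.25},{"ax":0,"ay":0,"az":0,"x":0,"y":0,"z":-3,"hand":0.25},{"ax":0,"ay":0,"az":0,"x":0,"y":0,"z":-3,"hand":0.25},{"ax":0,"ay":0,"az":0,"x":0,"y":0,"z":-3,"hand":0.25},{"ax":0,"ay":0,"az":0,"x":0,"y":0,"z":-3,"hand":0.25}]'
python3 -m inch '[{"ax":0,"ay":0,"az":0,"x":0,"y":0,"z":-5,"hand":0.25},{"ax":0,"ay":0,"az":0,"x":0,"y":0,"z":-5,"hand":0.25},{"ax":0,"ay":0,"az":0,"x":0,"y":0,"z":-5,"hand":0.25},{"ax":0,"ay":0,"az":0,"x":0,"y":0,"z":-5,"hand":0.25},{"ax":0,"ay":0,"az":0,"x":0,"y":0,"z":-5,"hand":0.25}]'
python3 -m inch '[{"ax":0,"ay":0,"az":0,"x":0,"y":0,"z":-8,"hand":0.25},{"ax":0,"ay":0,"az":0,"x":0,"y":0,"z":-10,"hand":0.25},{"ax":0,"ay":0,"az":0,"x":0,"y":0,"z":-10,"hand":0.25},{"ax":0,"ay":0,"az":0,"x":0,"y":0,"z":-10,"hand":0.25},{"ax":0,"ay":0,"az":0,"x":0,"y":0,"z":0,"hand":0.25}]' 35
python3 - <<'E'
from h import *
rep(np.array([.482,-.291,.19]))
E
```

```text
time: 16.6
eef_pos: [0.5449, 0.0415, 0.1146]
tcp_rot: [-0.684, 0.062, -0.071, 0.724]
contact_force: [-0.5, 0.3, -0.2]
opening: 0.435
time: 17.02
eef_pos: [0.5402, 0.0167, 0.1132]
tcp_rot: [-0.684, 0.062, -0.071, 0.724]
contact_force: [0.1, 0.9, -0.6]
opening: 0.439
time: 17.43
eef_pos: [0.5329, -0.0219, 0.1109]
tcp_rot: [-0.684, 0.063, -0.072, 0.723]
contact_force: [-0.6, -0.1, -0.0]
opening: 0.437
t 17.43 tcp [ 0.5329 -0.0219  0.1109] stand [  17.3 -196.7  110.9] F [-0.57 -0.11 -0.01] open 0.437
axes x,y,z (cols)
 [[ 0.982  0.018  0.189]
 [-0.19   0.055  0.98 ]
 [ 0.007 -0.998  0.057]] q6 [-0.26  0.12  2.03  0.07  0.99 -0.1 ]
shift tool mm [   1.6  -94.6 -268.9]
rotvec tool 1 [-0.0573  0.0706  0.0052]
rotvec tool -1 [ 0.0079 -3.0697  0.088 ]
```

```bash
python3 -m inch '[{"ax":0,"ay":0,"az":0,"x":0,"y":-20,"z":-5,"hand":0.25},{"ax":0,"ay":0,"az":0,"x":0,"y":-25,"z":-20,"hand":0.25},{"ax":-0.02,"ay":0,"az":0,"x":0,"y":-25,"z":-30,"hand":0.25},{"ax":-0.02,"ay":0,"az":0,"x":0,"y":-15,"z":-35,"hand":0.25},{"ax":-0.017,"ay":0,"az":0,"x":0,"y":0,"z":-35,"hand":0.25}]'
python3 -m inch '[{"ax":0,"ay":0,"az":0,"x":0,"y":0,"z":-35,"hand":0.25},{"ax":0,"ay":0,"az":0,"x":0,"y":0,"z":-35,"hand":0.25},{"ax":0,"ay":-0.06,"az":0,"x":0,"y":0,"z":-35,"hand":0.25},{"ax":0,"ay":-0.06,"az":0,"x":0,"y":0,"z":-20,"hand":0.25},{"ax":0,"ay":-0.07,"az":0,"x":0,"y":0,"z":-5,"hand":0.25}]'
python3 - <<'E'
from h import *
rep(np.array([.482,-.291,.045]))
t=read_camera("top");s=read_camera("side")
cv2.imwrite("pics/b1.png",np.hstack([crop(s["img"],250,340,120,210,4.4),crop(t["img"],300,390,185,275,4.4)]))
E
```

```text
time: 17.85
eef_pos: [0.5101, -0.1492, 0.1955]
tcp_rot: [0.705, -0.061, 0.072, -0.703]
contact_force: [1.5, 0.0, 0.5]
opening: 0.431
time: 18.27
eef_pos: [0.4849, -0.2785, 0.1909]
tcp_rot: [0.708, 0.003, 0.003, -0.706]
contact_force: [0.6, -0.5, -0.8]
opening: 0.436
t 18.27 tcp [ 0.4849 -0.2785  0.1909] stand [  37.3 -457.   190.9] F [ 0.6  -0.51 -0.82] open 0.436
axes x,y,z (cols)
 [[ 1.     0.008 -0.   ]
 [ 0.001 -0.002  1.   ]
 [ 0.008 -1.    -0.002]] q6 [-0.7   0.08  1.91  0.    1.14 -0.71]
shift tool mm [ -4.  145.9 -12.2]
rotvec tool 1 [0.001  0.2616 0.008 ]
rotvec tool -1 [ 1.1500e-02 -2.8799e+00 -1.5000e-03]
```

View pics/b1.png

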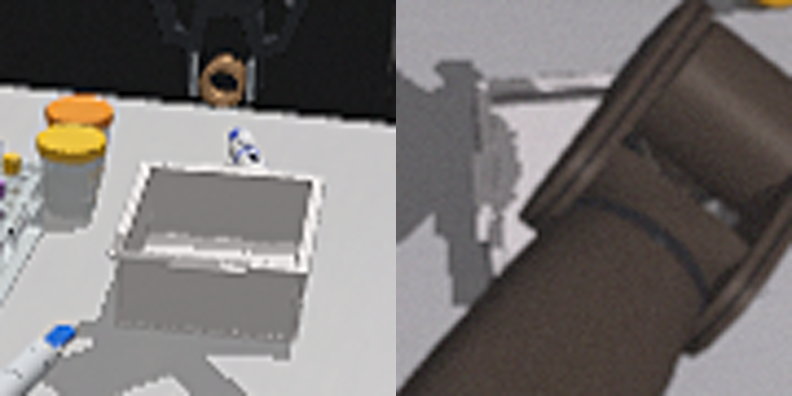

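The core is held (at (223,80)) above the box, and the keeper stays folded (60,335). I'll lower it into the box and release.

```bash
python3 -m inch '[{"ax":0,"ay":0,"az":-0.008,"x":-3,"y":35,"z":-12,"hand":0.25},{"ax":0,"ay":0,"az":0,"x":0,"y":40,"z":0,"hand":0.25},{"ax":0,"ay":0,"az":0,"x":0,"y":35,"z":0,"hand":0.25},{"ax":0,"ay":0,"az":0,"x":0,"y":25,"z":0,"hand":0.25},{"ax":0,"ay":0,"az":0,"x":0,"y":12,"z":0,"hand":0.25}]'
python3 -m inch '[{"ax":0,"ay":0,"az":0,"x":0,"y":3,"z":0,"hand":0.25},{"ax":0,"ay":0,"az":0,"x":0,"y":0,"z":0,"hand":0.25}]'
python3 -m inch '[{"ax":0,"ay":0,"az":0,"x":0,"y":0,"z":0,"hand":0},{"ax":0,"ay":0,"az":0,"x":0,"y":0,"z":0,"hand":-0.3},{"ax":0,"ay":0,"az":0,"x":0,"y":0,"z":0,"hand":-0.3},{"ax":0,"ay":0,"az":0,"x":0,"y":0,"z":0,"hand":-0.3},{"ax":0,"ay":0,"az":0,"x":0,"y":0,"z":0,"hand":-0.3}]'
python3 -m inch '[{"ax":0,"ay":0,"az":0,"x":0,"y":-10,"z":0,"hand":-0.3},{"ax":0,"ay":0,"az":0,"x":0,"y":-40,"z":0,"hand":-0.3},{"ax":0,"ay":0,"az":0,"x":0,"y":-40,"z":0,"hand":-0.3},{"ax":0,"ay":0,"az":0,"x":0,"y":-40,"z":0,"hand":-0.3},{"ax":0,"ay":0,"az":0,"x":0,"y":-30,"z":0,"hand":-0.3}]'
python3 -m inch '[{"ax":0,"ay":0,"az":0,"x":0,"y":0,"z":-40,"hand":-0.3},{"ax":0,"ay":0,"az":0,"x":0,"y":0,"z":-40,"hand":-0.3},{"ax":0,"ay":0,"az":0,"x":0,"y":0,"z":-40,"hand":-0.3},{"ax":0,"ay":0,"az":0,"x":0,"y":0,"z":-40,"hand":-0.3},{"ax":0,"ay":0,"az":0,"x":0,"y":0,"z":-40,"hand":-0.3}]'
python3 -m inch '[{"ax":0,"ay":0,"az":0,"x":0,"y":0,"z":-40,"hand":-0.3},{"ax":0,"ay":0,"az":0,"x":0,"y":0,"z":-40,"hand":-0.3},{"ax":0,"ay":0,"az":0,"x":0,"y":0,"z":0,"hand":-0.3},{"ax":0,"ay":0,"az":0,"x":0,"y":0,"z":0,"hand":-0.3}]'
python3 - <<'E'
from h import *
rep()
t=read_camera("top");s=read_camera("side")
cv2.imwrite("pics/f1.png",np.hstack([crop(s["img"],200,340,120,270,3.9)[:580,:400],crop(t["img"],160,400,150,300,1.65)]) if 0 else np.vstack([crop(t["img"],160,400,180,270,2.9),cv2.resize(crop(s["img"],200,340,130,230,3),(696,300))]))
E
```

```text
time: 18.78
eef_pos: [0.4825, -0.2842, 0.0394]
tcp_rot: [-0.706, -0.004, -0.003, 0.709]
contact_force: [0.2, 0.7, 0.1]
opening: 0.432
time: 18.95
eef_pos: [0.4849, -0.2865, 0.0406]
tcp_rot: [0.707, 0.006, 0.005, -0.707]
contact_force: [0.1, -0.6, 0.1]
opening: 0.436
time: 19.37
eef_pos: [0.4852, -0.2875, 0.0418]
tcp_rot: [0.708, 0.006, 0.006, -0.706]
contact_force: [-0.0, 0.2, -0.8]
opening: 0.65
time: 19.78
eef_pos: [0.4829, -0.2876, 0.2055]
tcp_rot: [0.708, 0.007, 0.006, -0.706]
contact_force: [-0.1, 0.3, 0.8]
opening: 0.65
time: 20.2
eef_pos: [0.4823, -0.4887, 0.2021]
tcp_rot: [0.708, 0.006, 0.005, -0.707]
contact_force: [0.6, -0.1, 0.1]
opening: 0.649
time: 20.53
eef_pos: [0.4815, -0.5689, 0.2003]
tcp_rot: [-0.707, -0.005, -0.006, 0.707]
contact_force: [0.2, -0.2, -0.9]
opening: 0.652
t 20.53 tcp [ 0.4815 -0.5689  0.2003] stand [ 109.  -738.4  200.3] F [ 0.17 -0.17 -0.89] open 0.652
axes x,y,z (cols)
 [[ 1.     0.015  0.002]
 [-0.002  0.     1.   ]
 [ 0.015 -1.     0.   ]] q6 [-1.01  0.46  1.42  0.01  1.25 -1.01]
rotvec tool 1 [-0.0022  0.2595  0.0147]
rotvec tool -1 [ 0.0213 -2.882   0.0031]
```

View pics/f1.png

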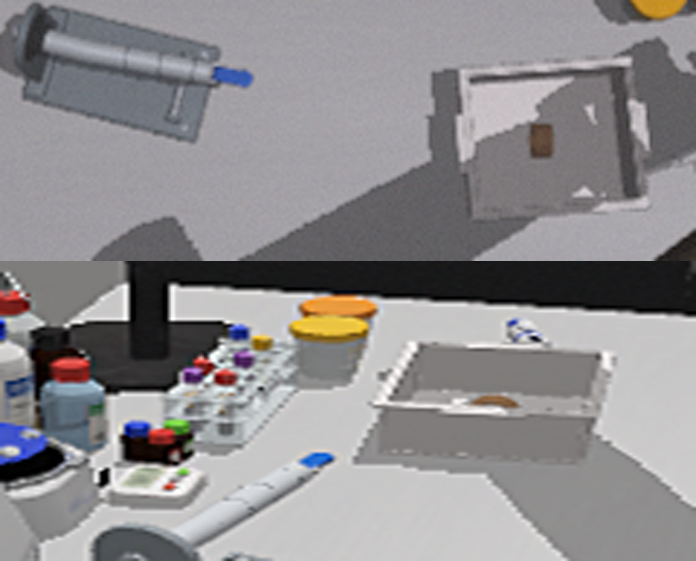

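The core lies in the box at (541,140) in the top crop. The keeper is folded in line with the arm at (232,76), and nothing else has moved. Handing in.

```bash
python3 -c "
from plant import *
print(sign_off())"
```

```text
the job is handed in; nothing more can be done
None
```

The job is done and handed in at about 20.6 s of the 72 s allowed; the sign-off reports no verdict. The keeper is folded down, the empty core is in the waste box, and nothing else was touched.

- **Keeper:** I pushed it out and down with the closed fingertips, then pressed until it pushed back with about 7–8 N. I took that as its end stop, as its friction accounts for only about 1 N. I did not measure its angle directly, but in the last pictures it lies in line with the arm.
- **Core:** I slid it along the arm, following a bend of about 3.3° down and 4.1° towards the stand's +x. The readings at each stop stayed below about 2.5 N, well under the 7 N limit; I did not record force between stops. It came clear of the keeper and was released in the box.
- **Last checks:** the core lies on the box floor, the bystanders visible in the last views look unmoved, and the robot is clear of everything.
- **Disagreements:** midway along the arm the wrist torque drifted to about -0.19 N m. A small test tilt showed no sign of the core jamming, and the drift had gone by the arm's free end. The heights I read for the folded keeper from the two cameras disagreed by several mm, so I used the height felt by touch instead.

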